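Load a circuit board into the rework nest and lock it

TASK

Get the circuit board ready for rework: take it off the foam pad, lay it flat in the black nest, then close the flush cream lock slide until it has pushed the board right up to the fixed stop, so that the board is trapped under both lips. The slide has no handle: drag it with a fingertip pressed on its top, firmly enough not to slip but never harder than 25 N (about 2.5 kg). Leave the solder reel, the flux bottle and the brush where they are.

Things in the scene. Friction and masses are not known exactly. Their poses are not given: they have to be found in the camera images.
- nest: black, fixed board nest, 110 (x) x 228 (y) x 28 high; origin on the bench. Its y is the slide direction: fixed stop at the -y end, lock slide at the +y end. Its pocket, 65 wide (71 at its bevelled mouth), blue floor 19.5 high, runs from the stop face at y -95 to the slide at 11; deck 25 high beside the pocket, 28 beside the slide; a grey cover plate, top 31 high from y 79 on hides the slide's tail
- nest_home (a point): on the pocket floor, where the middle of the board's underside lies when fully home against the stop (nest x 0, y -55, 19.5 above the bench); axes as the nest. The stop face is 40 away towards -y; its grey steel lip, 2.5 thick, reaches 5 over the pocket (to nest y -90), underside 3 above the floor
- lock_slide (a joint): how far the lock slide is closed, in m: 0 fully open, growing as it moves towards the stop (nest -y) and down a shallow ramp (3 mm in 26). It meets a board that is fully home at 0.026; its travel ends at 0.028. It starts 0 to 6 mm closed, needs about 6 N along its path to move (a fingertip pressing with 12 to 16 N drags it) and stays where it is left
- slide_pad (a point): middle of the ribbed patch on the slide's level top; moves with the slide, 28 above the bench (flush with the deck) when open, 25 when home. The slide is a rigid cream plate 60 wide (x) in a channel 61 wide. From this point its exposed top runs 35 to nest -y (edge of its lip) and, to +y, 38 to the cover plate when open, 64 when home. The lip overhangs by 5 the nose that pushes the board
- board: green circuit board 60 (x) x 80 (y) x 2 thick, about 0.11 kg; origin at the middle of its underside. A finned aluminium heat sink 24 (x) x 30 (y) stands at its middle, top 26 above the underside: grip it across x. Other parts lie beyond 20 from the middle along y, at most 11 above the underside, clear of the edges. Either way round fits, long side along the nest's y
- pad: flat black foam pad 150 x 150 x 6, fixed to the bench, on which the board starts; origin at the middle of its underside
- reel: reel of solder, 52 across, 40 high, upright; origin at the middle of its underside
- flux: small amber flux bottle, 34 across, 62 high, upright; origin at the middle of its underside
- brush: cleaning brush lying flat, 150 long along its x; origin about its middle on the bench
Mind the look-alikes: they are no part of the job. Leave any red look-alike of the board alone.

How it is judged:
By the outcome, as a careful person would: the job done as asked, in the order asked, and still so for the second after the job is handed in, with the robot touching nothing.
It also fails if it takes over 67 s, if anything falls off the work surface, if the arm or the gripper's body presses on something with over 40 N, if the wrist force passes 120 N, or if a joint passes its speed limit or range.

ROBOT

A 6-joint arm with a two-finger parallel gripper is mounted at the origin on the work surface. World frame = base frame: x ahead of the robot, y to its left, z up, the work surface at z = 0. Lengths are in m, angles in rad, forces in N, time in s.
With the tool pointing down it reaches from about 0.35 to 0.975 m from the base axis. Payload 4.9 kg.
Tool frame: the origin (TCP) lies on the centre line of the jaws, within the pads' length; the fingertips stand 17 mm ahead of it and the grasp point (between the pads) lies 2 mm behind it; z points along the fingers, x is the direction in which the jaws open and shut, and the axes are right-handed (so a half turn about z gives the same grasp; the last joint's range is limited). The gripper opens to 85 mm and grips with 20 to 120 N. Pads are 22 mm wide; open, the fingers measure 114 mm over their backs; the gripper's body (76 mm by 85 mm) begins 54 mm behind the grasp point. The pads swing forward as they close: fully open they stand 13 mm farther back than shut.
Start: joints at [-1.329, 0.053, 1.613, -0, 1.476, -0.119], TCP at [0.221, -0.585, 0.248] pointing down, gripper open.
Joint ranges: [-3.01, 3.01], [-1.01, 2.22], [0.06, 2.58], [-1.02, 4.17], [0.09, 2.62], [-3.14, 3.14]. Speed limits (rad/s): [2.57, 2.57, 3.14, 3.14, 3.14, 3.14].

INTERFACE

Orientations are given as a rotation vector (axis times angle).
In Python, from workcell import get_obs, camera, hand_in, boxes_of, cut_out gives the robot as it stands.
- The arm moves only by the tool carry_out, never from a script. Its argument "motion" is a list of rows, each an object of numbers: "x", "y", "z": the shift along the tool's x, y, z in m; "turn": the turn about the tool's z in rad. In form: [{"x": .., "y": .., "z": .., "turn": ..}, ...]. A call has 1 to 20 rows; each row shifts and turns the commanded pose from where the row before left it, along the tool's axes as they then stand; what a row does not reach is not made up. A row lasts 1/8 s, in which the tool goes at most 62.5 mm and 10.7 degrees, less where a joint would pass 70% of its speed; a pose out of reach is approached as far as the arm can. A call with a gripper value outside its range is refused whole. "fingers" is the closure, from 0 (fully open) to 1 (shut), set as the call begins (left out, the last holds). The fingers move at their own pace and stop on an object; "grip_force" is the grip in N (left out, the last holds). Time passes only in rows, so rows that do not move let the fingers close. It gives the time, the measured TCP pose, the force and the opening at its end, in the units of the state.
- get_obs(): the state, without advancing time (a new reading comes with each control period).
- camera(name): name is "scene" or "top"; returns a dict with "color" (400x640x3 uint8, red, green, blue), "z_map" (400x640 float32, m along the optical axis (not along the pixel's ray), 0 where there is no reading), "fx", "fy", "cx", "cy" (pixels), "R" (3x3) and "t" (3): a world point X has camera coordinates R X + t. Camera axes: x right, y down, z forward; pixel columns grow to the right and rows downward; lengths in m; the calibration is good to about 2 mm. A picture is of the moment at which its call begins.
- hand_in(): hands the job in, once; it reports no verdict.
Trained networks look in the newest picture that a camera, given by its name, has taken for a name from the list of things; names that differ only in an ending like _2 or _b are one class to them, and where a whole thing is asked for, a point or a joint stands for the part that bears it (a point fixed in the world has none). Each returns a list of dicts, best first, with "score" (0 to 1); they miss things now and then, are a little off and sometimes report something else, mostly with a low value. They report only what shows in the picture. A call takes as long as a camera call. They do not tell look-alikes from the thing itself.
- boxes_of(camera, thing): "box" ([centre column, centre row, width, height] in pixels, round what is visible of it).
- cut_out(camera, thing): "pixels" (400x640 bool, what is visible of it) and "box" ([centre column, centre row, width, height] in pixels, round what is visible of it).
The state is a dict: "t": time; "joints": joint angles; "qvel": joint speeds; "tau": joint torques, N m; "position": TCP position; "tcp_rot": TCP orientation; "wrist_force": force on the tool from outside, world axes, zero at the start; "wrist_torque": the same for the moment, N m; "opening": finger opening in m.
Only numpy, scipy, OpenCV 4.12 (cv2) and the standard library are available. Lean on these libraries where they do the work, as an engineer would, in place of code of your own. Each camera call takes 0.05 s, during which the arm holds its last target.

## Working session

There is one attempt and no reset: what is moved stays moved. The work goes in short steps, Python scripts to look and compute and a tool call to move; the robot and the scene stay as the last step left them, time stands still between calls to the robot, and variables do not carry over. Pictures are saved under pics/ and viewed, and the job is handed in when it is done.

Besides the shell and the picture viewer there is one more tool, called in YAML: its name, and indented under it one key for each argument. carry_out: Moves the arm, as the interface text tells. Its arguments: {"type":"object","properties":{"motion":{"type":"array","items":{"type":"object","properties":{"x":{"type":"number"},"y":{"type":"number"},"z":{"type":"number"},"turn":{"type":"number"}}}},"fingers":{"type":"number"},"grip_force":{"type":"number"}},"required":["motion"]}

```bash
ls; mkdir -p pics; python3 - <<'E'
from workcell import get_obs, camera, boxes_of, cut_out
import cv2, numpy as np
print(get_obs())
for n in ("scene","top"):
    c=camera(n); cv2.imwrite(f"pics/{n}0.png",c["color"][:,:,::-1])
    print(n,c["fx"],c["fy"],c["cx"],c["cy"],c["R"],c["t"])
    np.savez(f"{n}0.npz",**c)
    for th in ("nest","lock_slide","slide_pad","board","pad","reel","flux","brush"):
        print(th,[(round(b["score"],2),[round(v) for v in b["box"]]) for b in boxes_of(n,th)])
E
```

```text
pics
{'t': 0.0, 'joints': array([-1.32900958e+00,  5.33958401e-02,  1.61429590e+00, -1.90351264e-05,
        1.47601865e+00, -1.18984758e-01]), 'qvel': array([-5.87313557e-04,  3.43358462e-05,  1.48828106e-03,  8.27411170e-04,
        9.90868919e-04,  7.24108852e-04]), 'tau': array([-1.28321317e-04, -3.93681908e+01, -3.70176816e+01, -1.00142590e-04,
        7.06133345e-03,  1.39888400e-05]), 'position': array([ 0.22048394, -0.58418271,  0.24703769]), 'tcp_rot': array([-2.58280308e+00,  1.78605813e+00,  2.51072749e-03]), 'wrist_force': array([ 0.03586994,  0.384978  , -0.43191312]), 'wrist_torque': array([-0.01055042, -0.02082618, -0.01647063]), 'opening': 0.08509363632748301}
scene 396.638173963105 396.638173963105 316.06790351716774 203.4935146749337 [[-0.2335194   0.97234549 -0.00359674]
 [ 0.59737192  0.14054481 -0.78955301]
 [-0.7672128  -0.18652453 -0.61367183]] [ 0.21098501 -0.29316     1.30302552]
nest [(0.73, [410, 223, 117, 56])]
lock_slide [(0.68, [428, 221, 38, 21])]
slide_pad [(0.56, [427, 224, 39, 24]), (0.26, [409, 222, 110, 53])]
board [(0.92, [304, 174, 32, 18]), (0.8
[... 173 characters left out ...]
flux [(0.81, [320, 285, 20, 31])]
brush [(0.68, [257, 266, 26, 36]), (0.57, [486, 310, 31, 75])]
top 452.9716190822897 452.9716190822897 315.4396662645728 210.67874564122525 [[ 0.01706684 -0.99982294  0.0079255 ]
 [-0.98962829 -0.01802254 -0.14251679]
 [ 0.14263439 -0.00541099 -0.98976065]] [-0.07917036  0.59516493  1.11229019]
nest [(0.81, [242, 230, 89, 48])]
lock_slide [(0.95, [229, 229, 29, 23])]
slide_pad []
board [(0.97, [406, 293, 34, 34]), (0.95, [295, 285, 36, 27]), (0.93, [347, 290, 34, 30]), (0.73, [430, 230, 29, 25]), (0.69, [356, 232, 34, 32]), (0.56, [351, 161, 22, 22])]
pad [(0.89, [363, 225, 70, 73])]
reel []
flux [(0.47, [300, 145, 9, 15])]
brush [(0.93, [190, 157, 23, 59])]
```

```bash
python3 - <<'E'
import cv2
a=cv2.imread("pics/scene0.png")[130:350,160:530]; b=cv2.imread("pics/top0.png")[120:320,150:480]
cv2.imwrite("pics/s0z.png",cv2.resize(a,(800,476),interpolation=cv2.INTER_CUBIC))
cv2.imwrite("pics/t0z.png",cv2.resize(b,(800,485),interpolation=cv2.INTER_CUBIC))
E
```

```text
(no output)
```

View pics/s0z.png

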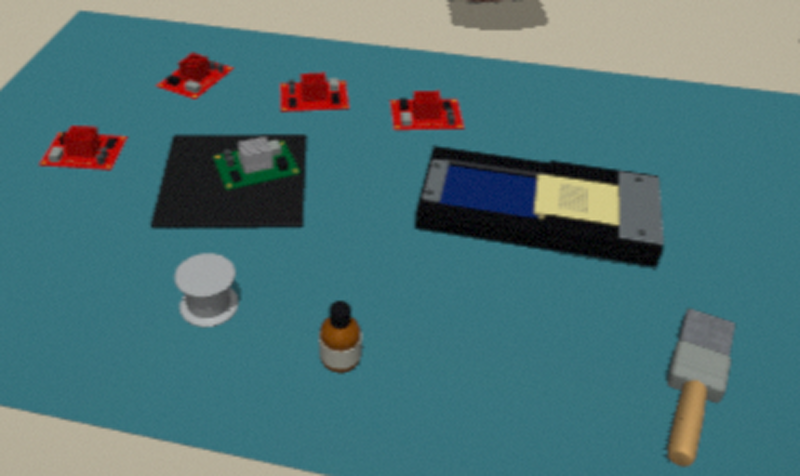

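View pics/t0z.png

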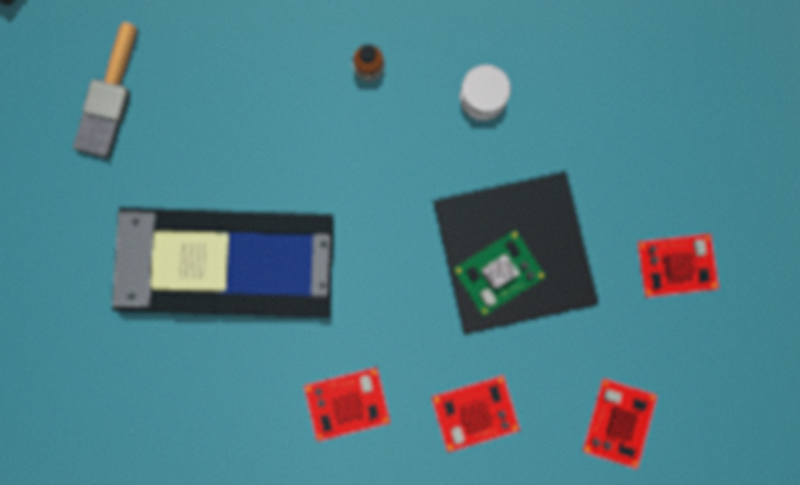

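View pics/scene0.png

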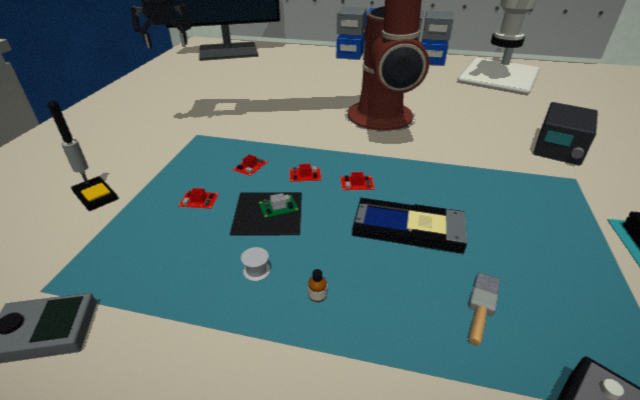

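```bash
cat > h.py <<'E'
import numpy as np, cv2
def load(f): return dict(np.load(f))
def onplane(c,uv,z):
    uv=np.atleast_2d(np.float64(uv)); d=np.c_[(uv[:,0]-c["cx"])/c["fx"],(uv[:,1]-c["cy"])/c["fy"],np.ones(len(uv))]
    R=c["R"];o=-R.T@c["t"]; w=d@R; s=(z-o[2])/w[:,2]; return o+w*s[:,None]
def cloud(c,m):
    v,u=np.nonzero(m&(c["z_map"]>0)); Z=c["z_map"][v,u]
    p=np.c_[(u-c["cx"])/c["fx"]*Z,(v-c["cy"])/c["fy"]*Z,Z]; return (p-c["t"])@c["R"]
def proj(c,X):
    p=np.atleast_2d(X)@c["R"].T+c["t"]; return np.c_[p[:,0]/p[:,2]*c["fx"]+c["cx"],p[:,1]/p[:,2]*c["fy"]+c["cy"]]
def tri(c1,uv1,c2,uv2):
    P=[c["fx"]*0 for c in (c1,)]
    M=lambda c: np.array([[c["fx"],0,c["cx"]],[0,c["fy"],c["cy"]],[0,0,1]])@np.c_[c["R"],c["t"]]
    X=cv2.triangulatePoints(M(c1),M(c2),np.float64(uv1).reshape(2,1),np.float64(uv2).reshape(2,1)); return (X[:3]/X[3]).ravel()
def masks(c,box):
    h=cv2.cvtColor(c["color"],cv2.COLOR_RGB2HSV).astype(int); H,S,V=h[...,0],h[...,1],h[...,2]
    b=np.zeros(H.shape,bool); u0,v0,u1,v1=box; b[v0:v1,u0:u1]=1
    return dict(blue=b&(H>108)&(H<128)&(S>150)&(V>60),cream=b&(H>20)&(H<35)&(S>50)&(V>150),green=b&(H>45)&(H<80)&(S>100)&(V>40))
E
python3 - <<'E'
from h import *
boxes={"top":(180,180,480,260),"scene":(225,190,480,260)}
for n in boxes:
    c=load(n+"0.npz"); M=masks(c,boxes[n])
    for k,m in M.items():
        nn,l,st,ce=cv2.connectedComponentsWithStats(m.astype(np.uint8))
        i=1+np.argmax(st[1:,4]); m=l==i
        P=cloud(c,cv2.erode(m.astype(np.uint8),np.ones((3,3)))>0)
        cnt=cv2.findContours(m.astype(np.uint8),cv2.RETR_EXTERNAL,cv2.CHAIN_APPROX_NONE)[0]
        print(n,k,st[i],np.round(ce[i],1),"cloud med",np.round(np.median(P,0),4),"zstd",P[:,2].std().round(4))
    for uv in ((300,240),(400,250)):
        m=np.zeros((400,640),bool); m[uv[1]-4:uv[1]+4,uv[0]-4:uv[0]+4]=1
        P=cloud(c,m);print(uv,np.median(P,0).round(4),P[:,2].std())
E
```

```text
top blue [244 216  34  26 849] [260.9 228.5] cloud med [0.5512 0.0713 0.0203] zstd 0.0023
top cream [212 216  31  24 692] [227.4 227.1] cloud med [0.5514 0.1578 0.0282] zstd 0.0021
top green [338 216  36  34 518] [355.6 231.8] cloud med [ 0.552  -0.1758  0.0089] zstd 0.0024
(300, 240) [ 0.5254 -0.0285  0.0017] 0.002321361690494465
(400, 250) [ 0.504  -0.2903  0.0014] 0.002019951650588205
scene blue [364 207  43  23 745] [385.7 217.9] cloud med [0.5501 0.0703 0.0178] zstd 0.0009
scene cream [407 211  39  23 669] [426.6 221.7] cloud med [0.5519 0.1555 0.0255] zstd 0.0009
scene green [258 195  41  23 353] [277.6 208. ] cloud med [ 0.5632 -0.1689  0.0059] zstd 0.0011
(300, 240) [ 0.6394 -0.0991 -0.0011] 0.0009380131979068567
(400, 250) [ 0.621   0.1069 -0.001 ] 0.0009678717857567017
```

```bash
cat >> h.py <<'E'
def rect(c,z,x0,x1,y0,y1,yaw=0,cen=(0,0),mm=0.5,img=None):
    # image with rows along local x (down=+), cols local y ; local frame at cen rotated yaw
    xs=np.arange(x0,x1,mm/1000);ys=np.arange(y0,y1,mm/1000)
    X,Y=np.meshgrid(xs,ys,indexing="ij");co,si=np.cos(yaw),np.sin(yaw)
    W=np.stack([cen[0]+co*X-si*Y,cen[1]+si*X+co*Y,np.full(X.shape,z)],-1).reshape(-1,3)
    uv=proj(c,W).reshape(X.shape+(2,)).astype(np.float32)
    return cv2.remap(c["color"] if img is None else img,uv[...,0],uv[...,1],cv2.INTER_CUBIC),xs,ys
E
python3 - <<'E'
from h import *
boxes={"top":(180,180,480,260),"scene":(225,190,480,260)}
for n in boxes:
    c=load(n+"0.npz"); M=masks(c,boxes[n])
    for k,z in (("blue",.0195),("cream",.028),("green",.008)):
        m=M[k].astype(np.uint8); nn,l,st,ce=cv2.connectedComponentsWithStats(m)
        m=(l==1+np.argmax(st[1:,4])).astype(np.uint8)
        cnt=cv2.findContours(m,cv2.RETR_EXTERNAL,cv2.CHAIN_APPROX_NONE)[0][0][:,0]
        P=onplane(c,cnt,z)[:,:2]; r=cv2.minAreaRect((P*1000).astype(np.float32)); print(n,k,r)
    im,xs,ys=rect(c,.028,.47,.63,-.04,.24); cv2.imwrite(f"pics/rn_{n}.png",cv2.resize(im[:,:,::-1],(560,320)))
    im2,xs,ys=rect(c,.008,.47,.63,-.26,-.10); cv2.imwrite(f"pics/rb_{n}.png",im2[:,:,::-1])
a=np.vstack([cv2.imread("pics/rn_top.png"),cv2.imread("pics/rn_scene.png")]);cv2.imwrite("pics/rn.png",cv2.resize(a,None,fx=.9,fy=.9))
a=np.hstack([cv2.imread("pics/rb_top.png"),cv2.imread("pics/rb_scene.png")]);cv2.imwrite("pics/rb.png",cv2.resize(a,(800,400)))
E
```

```text
top blue ((550.8399047851562, 72.16974639892578), (64.95462036132812, 85.37559509277344), 1.0378919839859009)
top cream ((550.998779296875, 156.9129638671875), (59.32290267944336, 76.95452117919922), 1.0378795862197876)
top green ((547.1356811523438, -174.6444549560547), (63.07701873779297, 83.50392150878906), 33.024471282958984)
scene blue ((550.9043579101562, 70.215087890625), (89.21280670166016, 61.305362701416016), 89.52266693115234)
scene cream ((554.7632446289062, 153.93704223632812), (76.76642608642578, 59.39201354980469), 89.86915588378906)
scene green ((550.24267578125, -174.23745727539062), (63.73518753051758, 83.00418090820312), 33.34268569946289)
```

View pics/rn.png

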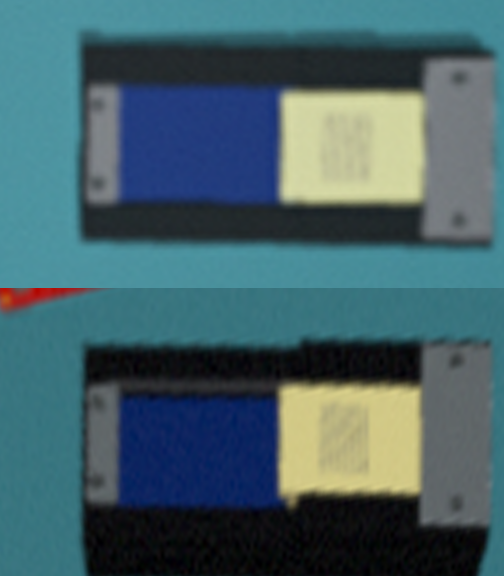

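View pics/rb.png

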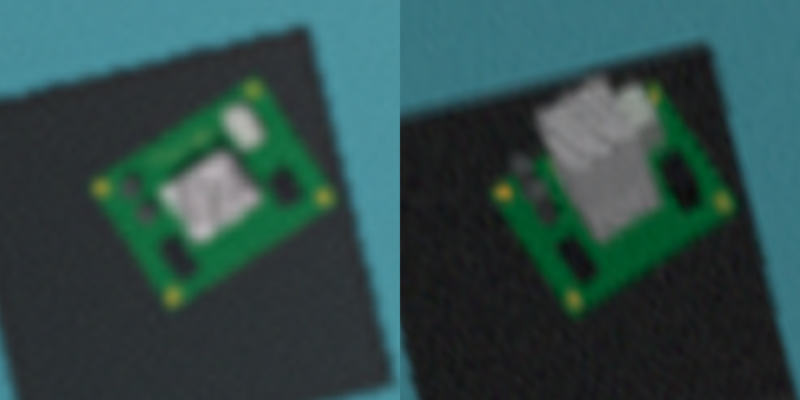

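```bash
cat > fit.py <<'E'
from h import *
from scipy.optimize import minimize
boxes={"top":(180,180,480,260),"scene":(225,190,480,260)}
def soft(c,kind):
    im=cv2.GaussianBlur(c["color"],(0,0),0.6).astype(float)
    if kind=="green": s=im[...,1]-np.maximum(im[...,0],im[...,2])
    if kind=="cream": s=im[...,0]-im[...,2]*0.9 ; 
    if kind=="blue": s=im[...,2]-1.3*im[...,1]
    return s
def polyfit(c,kind,P0,quad,z,box,free):
    """quad(p)->4x2 world xy (or 4x3); find max mean inside - outside using rendered coverage"""
    u0,v0,u1,v1=box; K=8
    s=soft(c,kind)[v0:v1,u0:u1]
    lo,hi=np.percentile(s,5),np.percentile(s,97)
    s=np.clip((s-lo)/(hi-lo),0,1)
    def cost(p):
        q=quad(p); q=q if q.shape[1]==3 else np.c_[q,np.full(len(q),z)]
        uv=proj(c,q)-[u0,v0]
        m=np.zeros(((v1-v0)*K,(u1-u0)*K),np.uint8)
        cv2.fillPoly(m,[np.round(((uv+.5)*K-.5)*16).astype(np.int32)],255,shift=4)
        a=cv2.resize(m,(u1-u0,v1-v0),interpolation=cv2.INTER_AREA)/255.
        a=cv2.GaussianBlur(a,(0,0),0.8)
        return ((a-s)**2).sum()
    P0=np.array(P0,float)
    sim=np.vstack([P0]+[P0+np.eye(len(P0))[i]*free[i] for i in range(len(P0))])
    r=minimize(cost,P0,method="Nelder-Mead",options=dict(initial_simplex=sim,xatol=1e-5,fatol=1e-4,maxiter=800))
    return r.x,r.fun
def rq(L,W):
    def f(p):
        x,y,a=p; co,si=np.cos(a),np.sin(a)
        return np.array([[x+co*i*L/2-si*j*W/2,y+si*i*L/2+co*j*W/2] for i,j in((1,1),(1,-1),(-1,-1),(-1,1))])
    return f
def rq2(L):
    def f(p): # x center, y lo, y hi, yaw (at mid)
        x,y0,y1,a=p; return rq(L,y1-y0)((x,(y0+y1)/2,a))
    return f
E
python3 - <<'E'
from fit import *
for n,zo in (("top",.0014),("scene",-.001)):
    c=load(n+"0.npz")
    bb={"top":(335,213,378,252),"scene":(254,190,303,222)}[n]
    print(n,"board",polyfit(c,"green",(.549,-.174,.58),rq(.06,.08),.008+zo,bb,(.004,.004,.05)))
    bb={"top":(206,210,250,246),"scene":(402,205,448,239)}[n]
    print(n,"cream",polyfit(c,"cream",(.552,.118,.195,.0),rq2(.06),.0278+zo,bb,(.004,.004,.004,.03)))
    bb={"top":(240,210,284,246),"scene":(358,203,412,234)}[n]
    print(n,"blue",polyfit(c,"blue",(.552,.028,.115,.0),rq2(.065),.0195+zo,bb,(.004,.004,.004,.03)))
E
```

```text
top board (array([ 0.54712833, -0.17421391,  0.57985956]), np.float64(159.49878777746642))
top cream (array([ 0.55158492,  0.11569059,  0.20925104, -0.02007674]), np.float64(156.43408571990582))
top blue (array([5.50618857e-01, 2.38546356e-02, 1.15664960e-01, 3.79526939e-04]), np.float64(103.69998964360383))
scene board (array([ 0.55174618, -0.17306282,  0.56168581]), np.float64(156.0378445445324))
scene cream (array([0.55286509, 0.11502173, 0.19503822, 0.01112752]), np.float64(96.1734740886564))
scene blue (array([0.55089588, 0.02385266, 0.11381322, 0.01300845]), np.float64(123.77184199037922))
```

```bash
python3 - <<'E'
from fit import *
def line(im,xs,ys,ylo,yhi,xlo,xhi,ch,sign):
    g=cv2.GaussianBlur(im.astype(np.float32),(0,0),2); g=g[...,ch] if np.isscalar(ch) else g@np.array(ch,np.float32)
    d=np.gradient(g,axis=0)*sign; P=[]
    I=np.where((xs>xlo)&(xs<xhi))[0]
    for j in np.where((ys>ylo)&(ys<yhi))[0]:
        w=np.clip(d[I,j],0,None); k=np.argmax(w); kk=slice(max(0,k-8),k+9)
        P.append((ys[j],(w[kk]*xs[I][kk]).sum()/w[kk].sum()))
    P=np.array(P); 
    for _ in range(3):
        f=np.polyfit(P[:,0],P[:,1],1); r=P[:,1]-np.polyval(f,P[:,0]); P=P[abs(r)<2.5*r.std()+1e-5]
    return "slope deg %.2f  x@.115 %.4f rms %.4f"%(-np.degrees(np.arctan(f[0])),np.polyval(f,.115),r.std())
for n,zo in (("top",.0014),("scene",-.001)):
    c=load(n+"0.npz")
    im,xs,ys=rect(c,.028+zo,.47,.64,-.04,.24)
    print(n,"outer top -x edge",line(im,xs,ys,.0,.18,.48,.51,[0,.5,.5],-1))
    print(n,"outer +x edge",line(im,xs,ys,.0,.18,.59,.62,[0,.5,.5],1))
    print(n,"cream -x",line(im,xs,ys,.122,.19,.51,.535,0,1),"+x",line(im,xs,ys,.122,.19,.57,.595,0,-1))
    im,xs,ys=rect(c,.025+zo,.47,.64,-.04,.24)
    print(n,"blue -x",line(im,xs,ys,.03,.105,.50,.54,2,1),"+x",line(im,xs,ys,.03,.105,.57,.60,2,-1))
    for z in (.025,.028,.031):
        im,xs,ys=rect(c,z+zo,.535,.565,-.04,.25)
        g=cv2.GaussianBlur(im.astype(np.float32),(0,0),1.5).mean(0); d=np.gradient(g,axis=0)
        pk=[]
        for ch in range(3):
            a=abs(d[:,ch]); I=[i for i in range(3,len(a)-3) if a[i]==a[i-3:i+4].max() and a[i]>1.5]
            pk.append([(round(ys[i]*1000,1),round(float(d[i,ch]),1)) for i in I])
        print(n,z,pk[0],"B",pk[2])
E
```

```text
top outer top -x edge slope deg 0.86  x@.115 0.4883 rms 0.0013
top outer +x edge slope deg -0.83  x@.115 0.6056 rms 0.0003
top cream -x slope deg -0.01  x@.115 0.5208 rms 0.0001 +x slope deg 0.01  x@.115 0.5828 rms 0.0002
top blue -x slope deg -0.38  x@.115 0.5182 rms 0.0002 +x slope deg -1.36  x@.115 0.5836 rms 0.0004
top 0.025 [(np.float64(3.0), -3.1), (np.float64(8.5), 7.4), (np.float64(26.5), -8.3), (np.float64(116.0), 15.1), (np.float64(167.0), 1.6), (np.float64(195.5), -8.7), (np.float64(234.5), -4.4)] B [(np.float64(4.0), -9.0), (np.float64(9.5), 6.2), (np.float64(118.0), 4.7), (np.float64(194.5), -3.9), (np.float64(236.0), 2.2)]
top 0.028 [(np.float64(3.0), -3.1), (np.float64(8.5), 7.4), (np.float64(26.0), -8.3), (np.float64(115.5), 15.1), (np.float64(166.0), 1.6), (np.float64(194.5), -8.7), (np.float64(234.0), -4.4)] B [(np.float64(4.0), -8.9), (np.float64(9.5), 6.2), (np.float64(117.5), 4.7), (np.float64(193.5), -3.9), (np.float64(235.0), 2.2)]
top 0.031 [(np.float64(2.5), -3.2), (np.float64(8.0), 7.4), (np.float64(26.0), -8.3), (np.float64(115.5), 15.1), (np.float64(165.5)
[... 935 characters left out ...]
.6), (np.float64(8.5), 7.2), (np.float64(26.0), -9.1), (np.float64(114.5), 19.6), (np.float64(137.5), -3.1), (np.float64(165.0), 4.0), (np.float64(194.0), -11.7), (np.float64(233.0), -4.9)] B [(np.float64(5.0), -8.6), (np.float64(9.0), 6.1), (np.float64(116.0), 4.4), (np.float64(192.5), -3.6), (np.float64(233.5), 2.3)]
scene 0.031 [(np.float64(4.5), -2.7), (np.float64(8.5), 7.0), (np.float64(26.0), -9.0), (np.float64(114.5), 19.8), (np.float64(137.0), -2.8), (np.float64(164.5), 3.7), (np.float64(193.0), -11.9), (np.float64(232.5), -5.0)] B [(np.float64(5.5), -8.6), (np.float64(9.5), 5.8), (np.float64(24.5), -1.6), (np.float64(116.0), 4.6), (np.float64(192.0), -3.8), (np.float64(232.5), 2.2)]
```

carry_out:
  motion:
    - {"x": -0.0224, "y": -0.0376, "z": 0.01}
    - {"x": -0.0224, "y": -0.0376, "z": 0.01}
    - {"x": -0.0224, "y": -0.0376, "z": 0.01}
    - {"x": -0.0224, "y": -0.0376, "z": 0.01}
    - {"x": -0.0224, "y": -0.0376, "z": 0.01}
    - {"x": -0.0224, "y": -0.0376, "z": 0.01}
    - {"x": -0.0224, "y": -0.0376, "z": 0.01}
    - {"x": -0.0224, "y": -0.0376, "z": 0.01}
    - {"x": -0.0224, "y": -0.0376, "z": 0.01}
    - {"x": -0.0224, "y": -0.0376, "z": 0.01}
    - {"x": -0.0224, "y": -0.0376, "z": 0.01}
    - {"x": -0.0224, "y": -0.0376, "z": 0.01}
  fingers: 0

```text
validation failed for argument at $.mo...
```

carry_out:
  motion:
    - {"turn": -0.162}
    - {"turn": -0.162}
    - {"turn": -0.162}
    - {"turn": -0.162}
    - {"turn": -0.162}
    - {"turn": -0.162}
    - {"turn": -0.162}
    - {"turn": -0.162}
    - {"turn": -0.162}
    - {"turn": -0.162}
    - {"turn": -0.162}
    - {}

```text
validation failed for argument at $.mo...
```

```bash
cat >> h.py <<'E'
from scipy.spatial.transform import Rotation as Ro
def st():
    from workcell import get_obs
    o=get_obs(); R=Ro.from_rotvec(o["tcp_rot"]).as_matrix()
    print("t %.2f"%o["t"],"pos",o["position"].round(4),"xang %.2f"%np.degrees(np.arctan2(R[1,0],R[0,0])),"zax",R[:,2].round(4),"F",o["wrist_force"].round(2),"open %.4f"%o["opening"],"q",o["joints"].round(3))
    return o,R
def goto(x,y,z=None,ang=None):
    o,R=st(); d=np.array([x,y,o["position"][2] if z is None else z])-o["position"]
    print("tool shift",(R.T@d).round(4), "turn", None if ang is None else -np.round(np.radians((ang-np.degrees(np.arctan2(R[1,0],R[0,0])))),4))
E
python3 - <<'E'
from h import *
from workcell import camera
goto(.548,-.174,ang=33)
for n in ("scene","top"):
    c=camera(n); np.savez(n+"1.npz",**c)
    bb={"top":(300,170,420,260),"scene":(220,130,340,230)}[n]
    cv2.imwrite(f"pics/{n}1.png",cv2.resize(c["color"][bb[1]:bb[3],bb[0]:bb[2],::-1],(600,450),interpolation=cv2.INTER_CUBIC))
E
```

```text
t 0.90 pos [ 0.2206 -0.5847  0.2483] xang -69.33 zax [ 0. -0. -1.] F [ 0.   -0.02 -0.36] open 0.0856 q [-1.329  0.053  1.613 -0.     1.476 -0.119]
tool shift [-0.2687 -0.4513 -0.    ] turn -1.7859
```

View pics/top1.png

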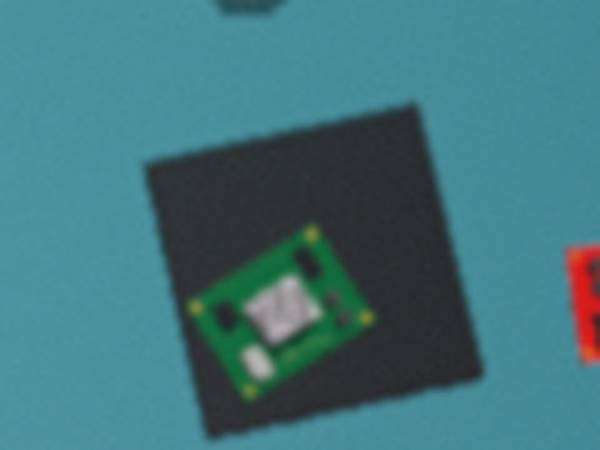

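View pics/scene1.png

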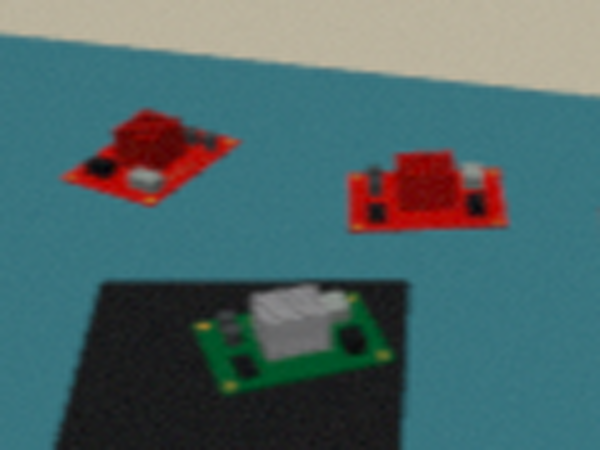

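The moves were refused; I'll give every row all four fields. The pictures show the board unmoved on its pad.

carry_out:
  motion:
    - {"x": -0.0224, "y": -0.0376, "z": 0.01, "turn": 0}
    - {"x": -0.0224, "y": -0.0376, "z": 0.01, "turn": 0}
    - {"x": -0.0224, "y": -0.0376, "z": 0.01, "turn": 0}
    - {"x": -0.0224, "y": -0.0376, "z": 0.01, "turn": 0}
    - {"x": -0.0224, "y": -0.0376, "z": 0.01, "turn": 0}
    - {"x": -0.0224, "y": -0.0376, "z": 0.01, "turn": 0}
    - {"x": -0.0224, "y": -0.0376, "z": 0.01, "turn": 0}
    - {"x": -0.0224, "y": -0.0376, "z": 0.01, "turn": 0}
    - {"x": -0.0224, "y": -0.0376, "z": 0.01, "turn": 0}
    - {"x": -0.0224, "y": -0.0376, "z": 0.01, "turn": 0}
    - {"x": -0.0224, "y": -0.0376, "z": 0.01, "turn": 0}
    - {"x": -0.0224, "y": -0.0376, "z": 0.01, "turn": 0}
  fingers: 0
  grip_force: 40

```text
t: 2.5
position: [0.5488, -0.1728, 0.1283]
tcp_rot: [-2.584, 1.787, -0.001]
wrist_force: [0.9, 0.2, 0.7]
opening: 0.0856
```

carry_out:
  motion:
    - {"x": 0, "y": 0, "z": 0, "turn": -0.162}
    - {"x": 0, "y": 0, "z": 0, "turn": -0.162}
    - {"x": 0, "y": 0, "z": 0, "turn": -0.162}
    - {"x": 0, "y": 0, "z": 0, "turn": -0.162}
    - {"x": 0, "y": 0, "z": 0, "turn": -0.162}
    - {"x": 0, "y": 0, "z": 0, "turn": -0.162}
    - {"x": 0, "y": 0, "z": 0, "turn": -0.162}
    - {"x": 0, "y": 0, "z": 0, "turn": -0.162}
    - {"x": 0, "y": 0, "z": 0, "turn": -0.162}
    - {"x": 0, "y": 0, "z": 0, "turn": -0.162}
    - {"x": 0, "y": 0, "z": 0, "turn": -0.162}
    - {"x": 0, "y": 0, "z": 0, "turn": 0}
    - {"x": 0, "y": 0, "z": 0, "turn": 0}

```text
t: 4.12
position: [0.5479, -0.174, 0.1283]
tcp_rot: [3.015, 0.883, 0.0]
wrist_force: [-0.5, 0.1, 0.5]
opening: 0.0852
```

```bash
python3 - <<'E'
from h import *
from workcell import camera
goto(.548,-.174,ang=33)
for n in ("scene","top"):
    c=camera(n); np.savez(n+"1.npz",**c)
    bb={"top":(300,170,420,260),"scene":(220,130,340,220)}[n]
    cv2.imwrite(f"pics/{n}1b.png",cv2.resize(c["color"][bb[1]:bb[3],bb[0]:bb[2],::-1],(600,450),interpolation=cv2.INTER_CUBIC))
E
```

```text
t 4.12 pos [ 0.5479 -0.174   0.1283] xang 32.64 zax [ 0. -0. -1.] F [-0.52  0.1   0.51] open 0.0852 q [-0.437  0.039  1.835 -0.     1.268 -1.007]
tool shift [0.0001 0.0001 0.    ] turn -0.0062
```

View pics/top1b.png

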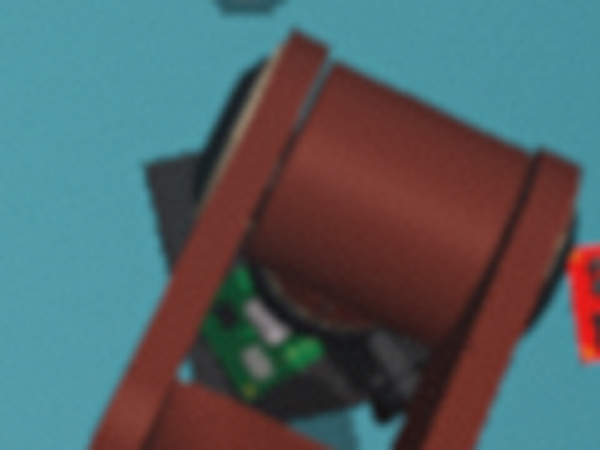

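View pics/scene1b.png

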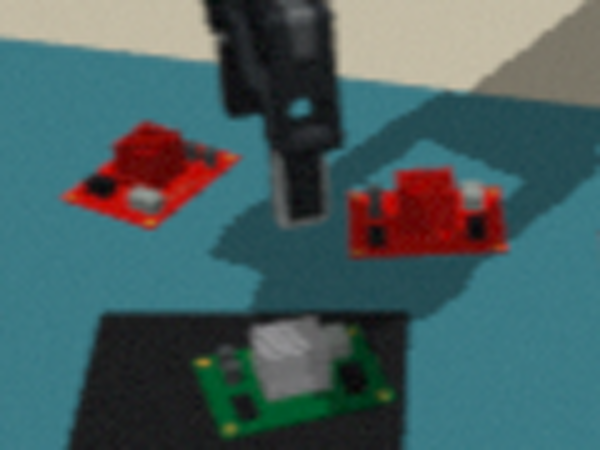

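```bash
python3 - <<'E'
from h import *
c=load("scene1.npz"); a=np.radians(33)
for r in (.0427,.050,.057):
  for z in (.111,.124): print(r,z,(proj(c,[.548+r*np.cos(a),-.174+r*np.sin(a),z])-[220,130])*5)
E
```

```text
0.0427 0.111 [[304.38260879 237.94811821]]
0.0427 0.124 [[302.52857309 211.44823886]]
0.05 0.111 [[309.16790083 247.40478021]]
0.05 0.124 [[307.3489059  220.81923038]]
0.057 0.111 [[313.81730647 256.59290441]]
0.057 0.124 [[312.0329704  229.92530883]]
```

carry_out:
  motion:
    - {"x": 0, "y": 0, "z": 0.018, "turn": -0.006}
    - {"x": 0, "y": 0, "z": 0.018, "turn": 0}
    - {"x": 0, "y": 0, "z": 0.018, "turn": 0}
    - {"x": 0, "y": 0, "z": 0.018, "turn": 0}
    - {"x": 0, "y": 0, "z": 0.016, "turn": 0}
    - {"x": 0, "y": 0, "z": 0.008, "turn": 0}
    - {"x": 0, "y": 0, "z": 0.004, "turn": 0}
    - {"x": 0, "y": 0, "z": 0, "turn": 0}
    - {"x": 0, "y": 0, "z": 0, "turn": 0}

```text
t: 5.35
position: [0.5484, -0.1742, 0.0291]
tcp_rot: [3.01, 0.895, 0.002]
wrist_force: [-0.1, 0.1, -0.7]
opening: 0.0853
```

carry_out:
  motion:
    - {"x": 0, "y": 0, "z": 0, "turn": 0}
    - {"x": 0, "y": 0, "z": 0, "turn": 0}
    - {"x": 0, "y": 0, "z": 0, "turn": 0}
    - {"x": 0, "y": 0, "z": 0, "turn": 0}
    - {"x": 0, "y": 0, "z": 0, "turn": 0}
    - {"x": 0, "y": 0, "z": 0, "turn": 0}
  fingers: 1
  grip_force: 40

```text
t: 6.1
position: [0.5481, -0.1741, 0.0286]
tcp_rot: [3.011, 0.895, 0.001]
wrist_force: [0.7, -0.6, 1.7]
opening: 0.0228
```

carry_out:
  motion:
    - {"x": 0, "y": 0, "z": -0.005, "turn": 0}
    - {"x": 0, "y": 0, "z": -0.01, "turn": 0}
    - {"x": 0, "y": 0, "z": -0.02, "turn": 0}
    - {"x": 0, "y": 0, "z": -0.025, "turn": 0}
    - {"x": 0, "y": 0, "z": -0.025, "turn": 0}
    - {"x": 0, "y": 0, "z": -0.015, "turn": 0}
    - {"x": 0, "y": 0, "z": 0, "turn": 0.117}
    - {"x": 0, "y": 0, "z": 0, "turn": 0.117}
    - {"x": 0, "y": 0, "z": 0, "turn": 0.117}
    - {"x": 0, "y": 0, "z": 0, "turn": 0.117}
    - {"x": 0, "y": 0, "z": 0, "turn": 0.117}
    - {"x": 0, "y": 0, "z": 0, "turn": 0}
    - {"x": 0, "y": 0, "z": 0, "turn": 0}

```text
t: 7.72
position: [0.5479, -0.174, 0.1285]
tcp_rot: [3.142, -0.008, 0.0]
wrist_force: [-0.4, 0.1, -0.6]
opening: 0.0234
```

```bash
python3 - <<'E'
from h import *
goto(.5513,.0705,.11,ang=-.5)
E
```

```text
t 7.72 pos [ 0.5479 -0.174   0.1285] xang -0.31 zax [ 1.e-04 -0.e+00 -1.e+00] F [-0.44  0.09 -0.55] open 0.0234 q [-0.437  0.038  1.835  0.     1.268 -0.432]
tool shift [ 0.0021 -0.2445  0.0185] turn 0.0034
```

carry_out:
  motion:
    - {"x": 0, "y": -0.015, "z": 0, "turn": 0.003}
    - {"x": 0, "y": -0.03, "z": 0, "turn": 0}
    - {"x": 0.002, "y": -0.035, "z": 0, "turn": 0}
    - {"x": 0, "y": -0.035, "z": 0, "turn": 0}
    - {"x": 0, "y": -0.035, "z": 0, "turn": 0}
    - {"x": 0, "y": -0.035, "z": 0, "turn": 0}
    - {"x": 0, "y": -0.03, "z": 0.01, "turn": 0}
    - {"x": 0, "y": -0.02, "z": 0.015, "turn": 0}
    - {"x": 0, "y": -0.0095, "z": 0.015, "turn": 0}
    - {"x": 0, "y": 0, "z": 0, "turn": 0}
    - {"x": 0, "y": 0, "z": 0, "turn": 0}

```text
t: 9.1
position: [0.5525, 0.0698, 0.0883]
tcp_rot: [3.141, -0.017, -0.0]
wrist_force: [0.4, -0.2, -0.8]
opening: 0.0234
```

```bash
python3 - <<'E'
from h import *
from workcell import camera
goto(.5513,.0705,.0425,ang=-.5)
for n in ("scene","top"):
    c=camera(n); np.savez(n+"2.npz",**c)
    bb={"top":(190,170,310,260),"scene":(350,150,480,248)}[n]
    cv2.imwrite(f"pics/{n}2.png",cv2.resize(c["color"][bb[1]:bb[3],bb[0]:bb[2],::-1],(720,540),interpolation=cv2.INTER_CUBIC))
E
```

```text
t 9.10 pos [0.5525 0.0698 0.0883] xang -0.62 zax [-1.e-04 -3.e-04 -1.e+00] F [ 0.36 -0.22 -0.85] open 0.0234 q [-0.008  0.047  1.901 -0.     1.195  0.003]
tool shift [-0.0012 -0.0007  0.0458] turn -0.002
```

View pics/top2.png

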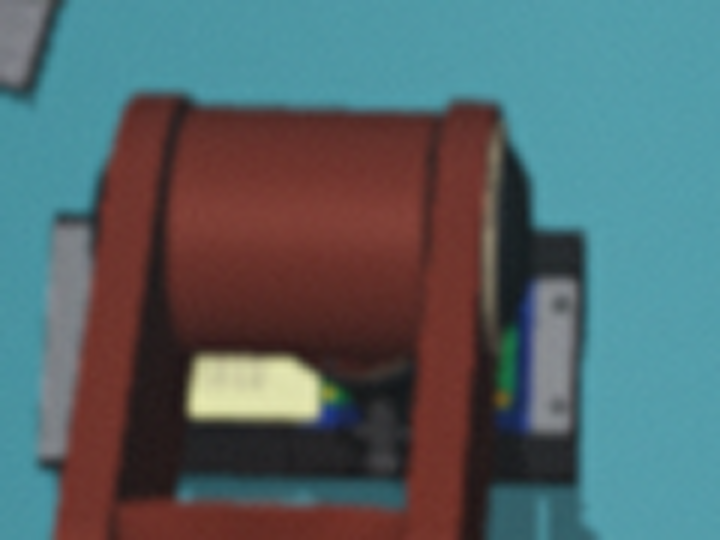

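View pics/scene2.png

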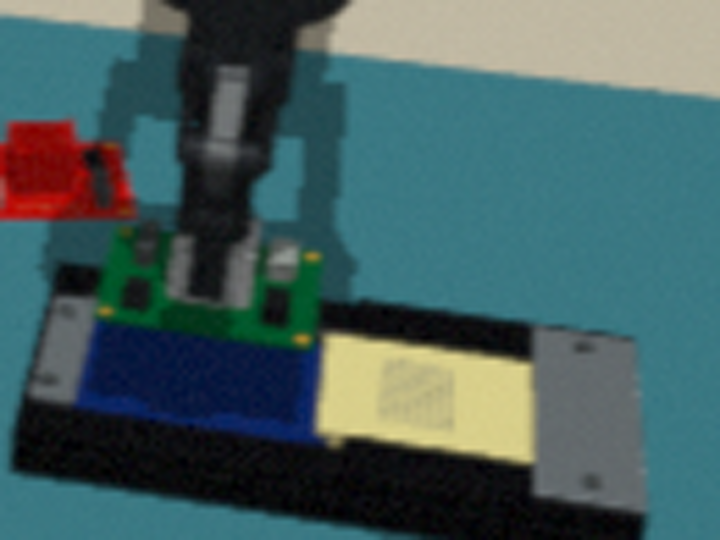

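```bash
python3 - <<'E'
from fit import *
c=load("scene2.npz"); zo=-.001
B=(355,185,410,216)
r=polyfit(c,"green",(.552,.070,-.01),rq(.06,.08),.0677+zo,B,(.004,.004,.03)); print(r)
S=6; bb=(350,150,480,248); img=cv2.resize(c["color"][bb[1]:bb[3],bb[0]:bb[2],::-1],None,fx=S,fy=S,interpolation=cv2.INTER_CUBIC)
def dr(q,col):
    uv=(proj(c,q)-[bb[0],bb[1]]+.5)*S-.5; cv2.polylines(img,[np.round(uv).astype(np.int32)],True,col,1,cv2.LINE_AA)
z3=lambda q,z:np.c_[q,np.full(4,z+zo)]
dr(z3(rq(.06,.08)((.5525,.0700,-.01)),.0677),(0,255,255))
nest=(.5517,.1153,-.0087)
def N(x0,x1,y0,y1,z):
    co,si=np.cos(nest[2]),np.sin(nest[2]); P=np.array([[x0,y0],[x1,y0],[x1,y1],[x0,y1]])/1000
    return np.c_[nest[0]+co*P[:,0]-si*P[:,1],nest[1]+si*P[:,0]+co*P[:,1],np.full(4,z+zo)]
dr(N(-35.5,35.5,-90,0,.025),(255,255,0)); dr(N(-30,30,0,79,.0275),(255,0,255)); dr(N(-32.5,32.5,-90,0,.0195),(255,255,255)); dr(N(-55,55,-114,79,.025),(0,0,255))
cv2.imwrite("pics/ov2.png",img)
E
```

```text
(array([ 0.55533896,  0.06925357, -0.00711926]), np.float64(208.93337475203617))
```

View pics/ov2.png

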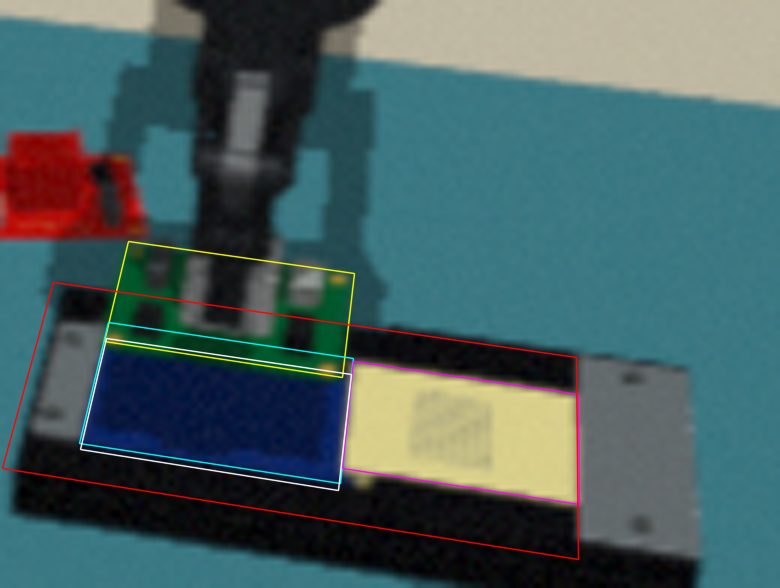

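carry_out:
  motion:
    - {"x": -0.0008, "y": -0.0008, "z": 0.01, "turn": 0}
    - {"x": 0, "y": 0, "z": 0.012, "turn": 0}
    - {"x": 0, "y": 0, "z": 0.008, "turn": 0}
    - {"x": 0, "y": 0, "z": 0.005, "turn": 0}
    - {"x": 0, "y": 0, "z": 0.003, "turn": 0}
    - {"x": 0, "y": 0, "z": 0, "turn": 0}
    - {"x": 0, "y": 0, "z": 0, "turn": 0}

```text
t: 10.07
position: [0.5518, 0.0713, 0.0507]
tcp_rot: [3.142, -0.016, 0.001]
wrist_force: [0.1, -1.1, -0.6]
opening: 0.0232
```

```bash
python3 - <<'E'
from h import *
from workcell import camera
goto(.5517,.0710,.0425,ang=-.5)
n="scene";c=camera(n); np.savez(n+"3.npz",**c)
bb=(350,150,480,248)
cv2.imwrite(f"pics/{n}3.png",cv2.resize(c["color"][bb[1]:bb[3],bb[0]:bb[2],::-1],(720,540),interpolation=cv2.INTER_CUBIC))
E
```

```text
t 10.07 pos [0.5518 0.0713 0.0507] xang -0.57 zax [ 7.e-04 -0.e+00 -1.e+00] F [ 0.08 -1.08 -0.65] open 0.0232 q [-0.005  0.099  1.917 -0.     1.125  0.005]
tool shift [-0.0001  0.0003  0.0082] turn -0.0012
```

View pics/scene3.png

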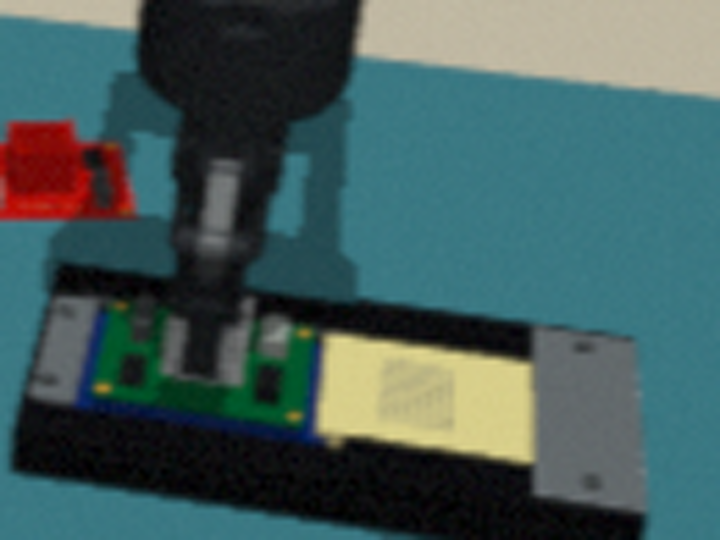

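carry_out:
  motion:
    - {"x": 0, "y": 0.0005, "z": 0.002, "turn": 0}
    - {"x": 0, "y": 0, "z": 0.002, "turn": 0}
    - {"x": 0, "y": 0, "z": 0.0015, "turn": 0}
    - {"x": 0, "y": 0, "z": 0.001, "turn": 0}
    - {"x": 0, "y": 0, "z": 0, "turn": 0}
    - {"x": 0, "y": 0, "z": 0, "turn": 0}

```text
t: 10.88
position: [0.5515, 0.0708, 0.0439]
tcp_rot: [-3.142, 0.016, -0.0]
wrist_force: [0.2, 0.3, -1.0]
opening: 0.0231
```

carry_out:
  motion:
    - {"x": 0, "y": 0, "z": 0.001, "turn": 0}
    - {"x": 0, "y": 0, "z": 0.0005, "turn": 0}
    - {"x": 0, "y": 0, "z": 0, "turn": 0}
    - {"x": 0, "y": 0, "z": 0, "turn": 0}

```text
t: 11.38
position: [0.5515, 0.0708, 0.0423]
tcp_rot: [-3.142, 0.016, -0.0]
wrist_force: [-0.3, -0.3, -1.5]
opening: 0.0231
```

carry_out:
  motion:
    - {"x": 0, "y": 0, "z": 0.0004, "turn": 0}
    - {"x": 0, "y": 0, "z": 0, "turn": 0}
    - {"x": 0, "y": 0, "z": 0, "turn": 0}

```text
t: 11.75
position: [0.5516, 0.0708, 0.0421]
tcp_rot: [3.142, -0.016, 0.0]
wrist_force: [-1.1, -0.0, -0.5]
opening: 0.0235
```

carry_out:
  motion:
    - {"x": 0, "y": 0, "z": 0.0004, "turn": 0}
    - {"x": 0, "y": 0, "z": 0, "turn": 0}
    - {"x": 0, "y": 0, "z": 0, "turn": 0}

```text
t: 12.12
position: [0.5516, 0.0708, 0.0421]
tcp_rot: [3.141, -0.016, -0.0]
wrist_force: [-2.9, -0.7, 5.4]
opening: 0.023
```

carry_out:
  motion:
    - {"x": 0, "y": 0, "z": 0, "turn": 0}
    - {"x": 0, "y": 0, "z": 0, "turn": 0}
    - {"x": 0, "y": 0, "z": 0, "turn": 0}
    - {"x": 0, "y": 0, "z": 0, "turn": 0}
  fingers: 0.62

```text
t: 12.62
position: [0.5515, 0.0708, 0.0414]
tcp_rot: [-3.142, 0.016, 0.0]
wrist_force: [0.6, 0.3, -0.3]
opening: 0.0325
```

carry_out:
  motion:
    - {"x": 0, "y": 0, "z": -0.004, "turn": 0}
    - {"x": 0, "y": 0, "z": -0.008, "turn": 0}
    - {"x": 0, "y": 0, "z": -0.016, "turn": 0}
    - {"x": 0, "y": 0, "z": -0.02, "turn": 0}
    - {"x": 0, "y": 0, "z": -0.02, "turn": 0}
    - {"x": 0, "y": 0, "z": 0, "turn": 0}

```text
t: 13.38
position: [0.5534, 0.0708, 0.1128]
tcp_rot: [-3.142, 0.016, -0.009]
wrist_force: [0.4, 0.7, -0.9]
opening: 0.0324
```

```bash
python3 - <<'E'
from h import *
from workcell import camera
goto(.5517,.150,.10,ang=-.5)
for n in ("scene","top"):
    c=camera(n); np.savez(n+"4.npz",**c)
    bb={"top":(190,170,310,260),"scene":(350,150,480,248)}[n]
    cv2.imwrite(f"pics/{n}4.png",cv2.resize(c["color"][bb[1]:bb[3],bb[0]:bb[2],::-1],(720,540),interpolation=cv2.INTER_CUBIC))
E
```

```text
t 13.38 pos [0.5534 0.0708 0.1128] xang -0.57 zax [ 0.0058 -0.     -1.    ] F [ 0.39  0.71 -0.88] open 0.0324 q [-0.006  0.014  1.888  0.     1.233  0.004]
tool shift [-0.0026 -0.0792  0.0128] turn -0.0013
```

View pics/scene4.png

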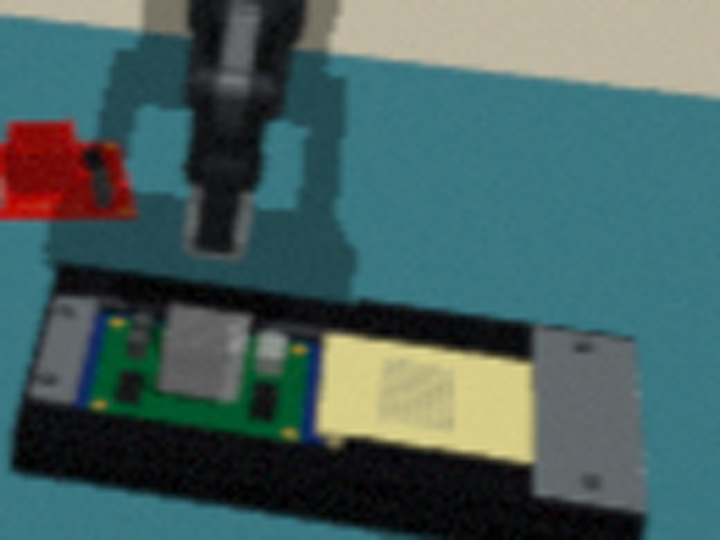

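carry_out:
  motion:
    - {"x": -0.001, "y": -0.01, "z": 0, "turn": 0}
    - {"x": -0.001, "y": -0.02, "z": 0, "turn": 0}
    - {"x": 0, "y": -0.02, "z": 0, "turn": 0}
    - {"x": 0, "y": -0.02, "z": 0.005, "turn": 0}
    - {"x": 0, "y": -0.0095, "z": 0.015, "turn": 0}
    - {"x": 0, "y": 0, "z": 0.02, "turn": 0}
    - {"x": 0, "y": 0, "z": 0, "turn": 0}
    - {"x": 0, "y": 0, "z": 0, "turn": 0}
  fingers: 1

```text
t: 14.48
position: [0.5502, 0.1498, 0.0691]
tcp_rot: [3.141, -0.017, -0.001]
wrist_force: [-0.1, -0.0, 1.7]
opening: 0.0004
```

```bash
python3 - <<'E'
from h import *
from workcell import camera
goto(.5517,.1505,.0465,ang=-.5)
for n in ("scene",):
    c=camera(n); np.savez(n+"5.npz",**c)
    bb={"top":(190,170,310,260),"scene":(350,150,480,248)}[n]
    cv2.imwrite(f"pics/{n}5.png",cv2.resize(c["color"][bb[1]:bb[3],bb[0]:bb[2],::-1],(720,540),interpolation=cv2.INTER_CUBIC))
E
```

```text
t 14.47 pos [0.5502 0.1498 0.0691] xang -0.62 zax [-8.e-04 -2.e-04 -1.e+00] F [-0.14 -0.04  1.7 ] open 0.0004 q [ 0.135  0.104  1.876 -0.     1.162  0.146]
tool shift [ 0.0015 -0.0007  0.0226] turn -0.0022
```

View pics/scene5.png

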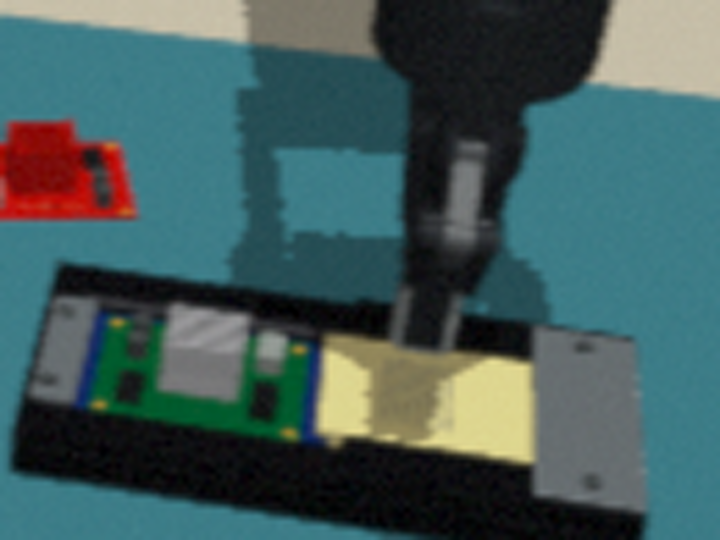

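carry_out:
  motion:
    - {"x": 0.001, "y": 0, "z": 0.008, "turn": 0}
    - {"x": 0.0005, "y": 0, "z": 0.008, "turn": 0}
    - {"x": 0, "y": 0, "z": 0.004, "turn": 0}
    - {"x": 0, "y": 0, "z": 0.002, "turn": 0}
    - {"x": 0, "y": 0, "z": 0.0005, "turn": 0}
    - {"x": 0, "y": 0, "z": 0, "turn": 0}
    - {"x": 0, "y": 0, "z": 0, "turn": 0}

```text
t: 15.4
position: [0.552, 0.1504, 0.0473]
tcp_rot: [-3.141, 0.016, -0.001]
wrist_force: [-0.1, 0.6, 0.1]
opening: 0.0
```

carry_out:
  motion:
    - {"x": 0, "y": 0, "z": 0.0005, "turn": 0}
    - {"x": 0, "y": 0, "z": 0.0005, "turn": 0}
    - {"x": 0, "y": 0, "z": 0, "turn": 0}
    - {"x": 0, "y": 0, "z": 0, "turn": 0}

```text
t: 15.9
position: [0.5518, 0.1503, 0.046]
tcp_rot: [3.142, -0.016, -0.0]
wrist_force: [0.0, 0.6, 0.2]
opening: -0.0
```

carry_out:
  motion:
    - {"x": 0, "y": 0, "z": 0.0005, "turn": 0}
    - {"x": 0, "y": 0, "z": 0.0005, "turn": 0}
    - {"x": 0, "y": 0, "z": 0, "turn": 0}
    - {"x": 0, "y": 0, "z": 0, "turn": 0}

```text
t: 16.4
position: [0.5518, 0.1503, 0.045]
tcp_rot: [3.142, -0.016, -0.0]
wrist_force: [-1.0, 0.6, -0.4]
opening: 0.0002
```

carry_out:
  motion:
    - {"x": 0, "y": 0, "z": 0.0004, "turn": 0}
    - {"x": 0, "y": 0, "z": 0, "turn": 0}
    - {"x": 0, "y": 0, "z": 0, "turn": 0}

```text
t: 16.77
position: [0.5518, 0.1503, 0.0446]
tcp_rot: [3.142, -0.016, -0.0]
wrist_force: [-0.5, 0.7, 0.1]
opening: 0.0002
```

carry_out:
  motion:
    - {"x": 0, "y": 0, "z": 0.0004, "turn": 0}
    - {"x": 0, "y": 0, "z": 0, "turn": 0}
    - {"x": 0, "y": 0, "z": 0, "turn": 0}

```text
t: 17.15
position: [0.5519, 0.1503, 0.0444]
tcp_rot: [-3.142, 0.016, -0.0]
wrist_force: [-1.4, -0.2, 2.1]
opening: -0.0002
```

carry_out:
  motion:
    - {"x": 0, "y": 0, "z": 0.0003, "turn": 0}
    - {"x": 0, "y": 0, "z": 0, "turn": 0}
    - {"x": 0, "y": 0, "z": 0, "turn": 0}

```text
t: 17.52
position: [0.5519, 0.1503, 0.0444]
tcp_rot: [3.142, -0.016, -0.0]
wrist_force: [-2.5, -0.2, 5.0]
opening: -0.0002
```

carry_out:
  motion:
    - {"x": 0, "y": 0, "z": 0.0005, "turn": 0}
    - {"x": 0, "y": 0, "z": 0, "turn": 0}
    - {"x": 0, "y": 0, "z": 0, "turn": 0}

```text
t: 17.9
position: [0.5519, 0.1504, 0.0444]
tcp_rot: [3.141, -0.015, -0.0]
wrist_force: [-3.7, -1.2, 7.7]
opening: -0.0001
```

carry_out:
  motion:
    - {"x": 0, "y": 0, "z": 0.0003, "turn": 0}
    - {"x": 0, "y": 0, "z": 0, "turn": 0}
    - {"x": 0, "y": 0, "z": 0, "turn": 0}

```text
t: 18.27
position: [0.552, 0.1503, 0.0444]
tcp_rot: [3.141, -0.016, -0.001]
wrist_force: [-3.7, -1.4, 9.2]
opening: 0.0001
```

carry_out:
  motion:
    - {"x": -0.0003, "y": 0, "z": 0.0005, "turn": 0}
    - {"x": -0.0002, "y": 0, "z": 0.0004, "turn": 0}
    - {"x": 0, "y": 0, "z": 0, "turn": 0}
    - {"x": 0, "y": 0, "z": 0, "turn": 0}

```text
t: 18.77
position: [0.552, 0.1504, 0.0443]
tcp_rot: [3.141, -0.015, 0.001]
wrist_force: [-5.5, -1.4, 13.2]
opening: -0.0003
```

carry_out:
  motion:
    - {"x": 0, "y": 0.001, "z": 0.0002, "turn": 0}
    - {"x": 0, "y": 0.001, "z": 0.0001, "turn": 0}
    - {"x": 0, "y": 0.001, "z": 0.0001, "turn": 0}
    - {"x": 0, "y": 0.001, "z": 0.0001, "turn": 0}
    - {"x": 0, "y": 0, "z": 0, "turn": 0}

```text
t: 19.4
position: [0.5519, 0.1479, 0.0441]
tcp_rot: [-3.138, 0.016, -0.001]
wrist_force: [-5.8, 4.7, 12.5]
opening: -0.0002
```

```bash
cat > look.py <<'E'
import sys
from h import *
from workcell import camera
st(); n="scene";k=sys.argv[1]
c=camera(n); np.savez(n+k+".npz",**c)
bb=(350,150,480,248)
cv2.imwrite(f"pics/{n}{k}.png",cv2.resize(c["color"][bb[1]:bb[3],bb[0]:bb[2],::-1],(720,540),interpolation=cv2.INTER_CUBIC))
E
python3 look.py 6
```

```text
t 19.40 pos [0.5519 0.1479 0.0441] xang -0.59 zax [ 8.0e-04  3.1e-03 -1.0e+00] F [-5.75  4.74 12.51] open -0.0002 q [0.13  0.141 1.884 0.003 1.115 0.139]
```

View pics/scene6.png

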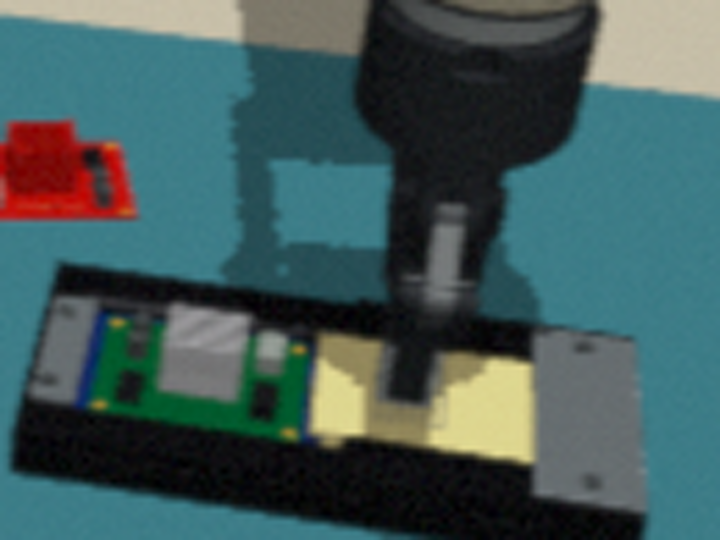

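carry_out:
  motion:
    - {"x": -0.0005, "y": 0.001, "z": 0.0003, "turn": 0}
    - {"x": -0.0005, "y": 0.001, "z": 0.0002, "turn": 0}
    - {"x": 0, "y": 0.001, "z": 0.0001, "turn": 0}
    - {"x": 0, "y": 0.001, "z": 0.0001, "turn": 0}
    - {"x": 0, "y": 0, "z": 0, "turn": 0}

```text
t: 20.08
position: [0.5518, 0.1439, 0.0436]
tcp_rot: [-3.138, 0.016, -0.005]
wrist_force: [-3.4, 4.2, 11.5]
opening: 0.0002
```

carry_out:
  motion:
    - {"x": -0.0003, "y": 0.001, "z": 0.0004, "turn": 0}
    - {"x": -0.0003, "y": 0.001, "z": 0.0003, "turn": 0}
    - {"x": 0, "y": 0.001, "z": 0.0002, "turn": 0}
    - {"x": 0, "y": 0.001, "z": 0.0002, "turn": 0}
    - {"x": 0, "y": 0, "z": 0, "turn": 0}

```text
t: 20.7
position: [0.5517, 0.1399, 0.0431]
tcp_rot: [-3.138, 0.016, -0.007]
wrist_force: [-3.6, 4.2, 13.9]
opening: -0.0001
```

carry_out:
  motion:
    - {"x": 0, "y": 0.001, "z": 0.0002, "turn": 0}
    - {"x": 0, "y": 0.001, "z": 0.0001, "turn": 0}
    - {"x": 0, "y": 0.001, "z": 0.0002, "turn": 0}
    - {"x": 0, "y": 0.001, "z": 0.0001, "turn": 0}
    - {"x": 0, "y": 0, "z": 0, "turn": 0}

```text
t: 21.32
position: [0.5517, 0.1362, 0.0427]
tcp_rot: [-3.138, 0.016, -0.007]
wrist_force: [-3.3, 5.2, 15.3]
opening: 0.0001
```

```bash
python3 look.py 7
```

```text
t 21.32 pos [0.5517 0.1362 0.0427] xang -0.59 zax [ 0.0043  0.0038 -1.    ] F [-3.32  5.23 15.27] open 0.0001 q [0.109 0.135 1.894 0.004 1.108 0.118]
```

View pics/scene7.png

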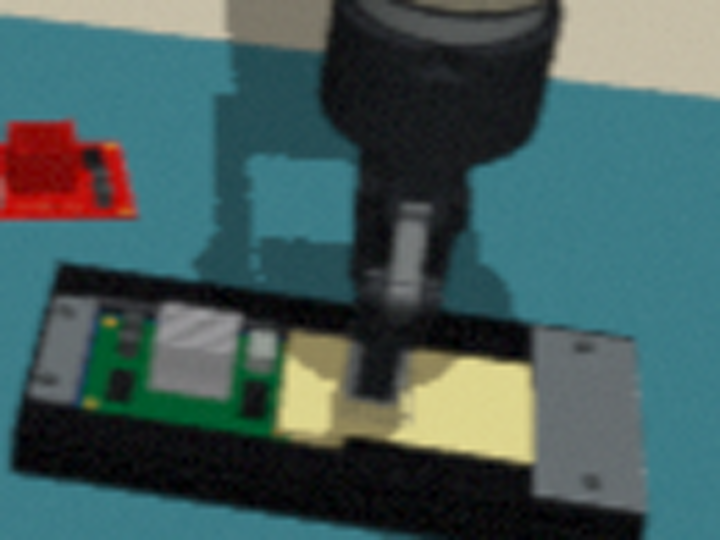

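carry_out:
  motion:
    - {"x": 0, "y": 0.001, "z": 0.0001, "turn": 0}
    - {"x": 0, "y": 0.001, "z": 0.0001, "turn": 0}
    - {"x": 0, "y": 0.001, "z": 0.0001, "turn": 0}
    - {"x": 0, "y": 0, "z": 0, "turn": 0}

```text
t: 21.88
position: [0.5517, 0.1331, 0.0424]
tcp_rot: [-3.138, 0.016, -0.007]
wrist_force: [-3.5, 5.5, 13.8]
opening: 0.0002
```

carry_out:
  motion:
    - {"x": 0, "y": 0.001, "z": 0.0001, "turn": 0}
    - {"x": 0, "y": 0.0005, "z": 0.0001, "turn": 0}
    - {"x": 0, "y": 0, "z": 0, "turn": 0}

```text
t: 22.25
position: [0.5516, 0.1317, 0.0421]
tcp_rot: [-3.138, 0.016, -0.007]
wrist_force: [-4.4, 4.4, 13.8]
opening: -0.0001
```

carry_out:
  motion:
    - {"x": 0, "y": 0.0005, "z": 0.0001, "turn": 0}
    - {"x": 0, "y": 0.0005, "z": 0.0001, "turn": 0}
    - {"x": 0, "y": 0, "z": 0, "turn": 0}

```text
t: 22.62
position: [0.5516, 0.1306, 0.042]
tcp_rot: [-3.138, 0.016, -0.007]
wrist_force: [-4.7, 5.0, 15.4]
opening: 0.0003
```

```bash
python3 look.py 8
```

```text
t 22.62 pos [0.5516 0.1306 0.042 ] xang -0.60 zax [ 0.0043  0.0038 -1.    ] F [-4.69  4.97 15.38] open 0.0003 q [0.1   0.133 1.897 0.004 1.107 0.108]
```

View pics/scene8.png

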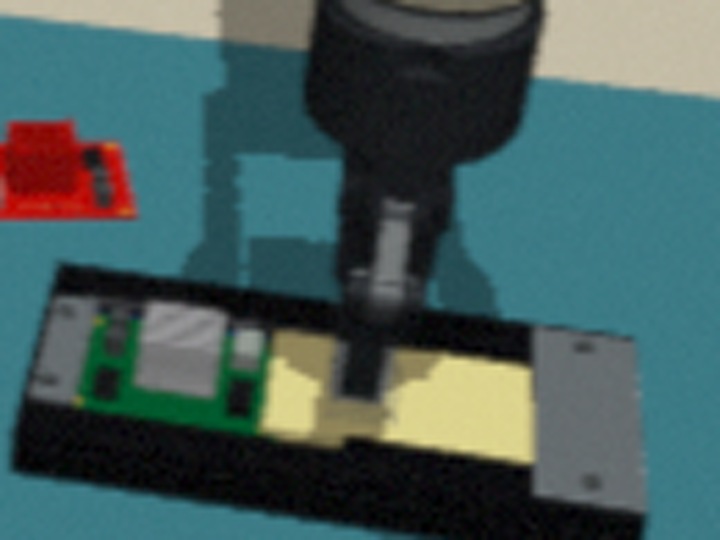

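carry_out:
  motion:
    - {"x": 0, "y": 0.0008, "z": 0.0001, "turn": 0}
    - {"x": 0, "y": 0.0008, "z": 0.0001, "turn": 0}
    - {"x": 0, "y": 0.0004, "z": 0, "turn": 0}
    - {"x": 0, "y": 0, "z": 0, "turn": 0}

```text
t: 23.18
position: [0.5516, 0.1292, 0.0419]
tcp_rot: [-3.137, 0.017, -0.007]
wrist_force: [-4.0, 7.2, 14.9]
opening: 0.0003
```

carry_out:
  motion:
    - {"x": 0, "y": 0.0005, "z": 0.0001, "turn": 0}
    - {"x": 0, "y": 0.0005, "z": 0, "turn": 0}
    - {"x": 0, "y": 0, "z": 0, "turn": 0}

```text
t: 23.55
position: [0.5516, 0.1291, 0.0419]
tcp_rot: [-3.135, 0.017, -0.007]
wrist_force: [-4.6, 10.5, 14.9]
opening: -0.0005
```

carry_out:
  motion:
    - {"x": 0, "y": 0.0005, "z": 0.0001, "turn": 0}
    - {"x": 0, "y": 0.0005, "z": 0, "turn": 0}
    - {"x": 0, "y": 0, "z": 0, "turn": 0}

```text
t: 23.92
position: [0.5519, 0.128, 0.0419]
tcp_rot: [-3.135, 0.017, -0.008]
wrist_force: [-4.1, 10.1, 15.2]
opening: 0.0004
```

carry_out:
  motion:
    - {"x": 0, "y": 0, "z": -0.003, "turn": 0}
    - {"x": 0, "y": 0, "z": -0.01, "turn": 0}
    - {"x": 0, "y": 0, "z": -0.03, "turn": 0}
    - {"x": 0, "y": 0, "z": -0.04, "turn": 0}
    - {"x": 0, "y": 0, "z": -0.04, "turn": 0}
    - {"x": -0.05, "y": -0.01, "z": -0.01, "turn": 0}
    - {"x": -0.05, "y": -0.01, "z": 0, "turn": 0}
    - {"x": -0.05, "y": -0.01, "z": 0, "turn": 0}
    - {"x": 0, "y": 0, "z": 0, "turn": 0}
    - {"x": 0, "y": 0, "z": 0, "turn": 0}

```text
t: 25.18
position: [0.4001, 0.1561, 0.1715]
tcp_rot: [3.141, -0.016, 0.002]
wrist_force: [0.3, -0.1, -0.8]
opening: -0.0004
```

```bash
python3 look.py 9; python3 - <<'E'
from fit import *
from workcell import camera
c2=camera("top"); np.savez("top9.npz",**c2)
cv2.imwrite("pics/top9.png",cv2.resize(c2["color"][170:260,190:310,::-1],(720,540),interpolation=cv2.INTER_CUBIC))
for n,zo in (("top",.0014),("scene",-.001)):
    c=load(n+"9.npz")
    im,xs,ys=rect(c,.025+zo,.53,.575,-.04,.25)
    for nm,sl in(("upper",slice(0,12)),("x.55-.57",slice(50,80))):
        im2,_,_=rect(c,.022+zo,.525 if nm=="upper" else .57,.532 if nm=="upper" else .577,-.04,.25)
        g=cv2.GaussianBlur(im2.astype(np.float32),(0,0),1.5).mean(0); d=np.gradient(g,axis=0)
        print(n,nm,[[(round(ys[i]*1000,1),round(float(d[i,ch]),1)) for i in range(3,len(ys)-3) if abs(d[i,ch])==abs(d[i-3:i+4,ch]).max() and abs(d[i,ch])>2] for ch in (0,1)])
E
```

```text
t 25.18 pos [0.4001 0.1561 0.1715] xang -0.58 zax [ 1.2e-03 -1.0e-04 -1.0e+00] F [ 0.3  -0.07 -0.81] open -0.0004 q [ 0.199 -0.389  2.132 -0.     1.398  0.209]
top upper [[(np.float64(3.5), -4.2), (np.float64(8.5), 5.9), (np.float64(18.5), 3.5), (np.float64(26.5), -8.5), (np.float64(39.5), -2.1), (np.float64(70.5), -2.5), (np.float64(81.0), 7.1), (np.float64(91.0), -3.3), (np.float64(95.5), 14.1), (np.float64(195.5), -7.5), (np.float64(236.5), -5.5)], [(np.float64(4.5), -8.9), (np.float64(10.0), 4.8), (np.float64(18.0), 3.2), (np.float64(29.5), -4.9), (np.float64(37.5), 3.6), (np.float64(82.0), 3.3), (np.float64(96.0), 9.7), (np.float64(195.0), -7.9)]]
top x.55-.57 [[(np.float64(2.5), -4.9), (np.float64(7.5), 6.8), (np.float64(17.5), 4.2), (np.float64(27.0), -8.3), (np.float64(94.5), 16.3), (np.float64(195.0), -7.9), (np.float64(236.0), -5.2)], [(np.float64(3.0), -8.9), (np.float64(8.5), 5.5), (np.float64(18.0), 4.0), (np.float64(28.5), -5.0), (np.float64(39.0), 4.4), (np.float64(81.5), -4.1), (np.float64(94.5), 11.0), (np.float64(195.0), -7.9)]]
scene upper [[(np.float64(3.5), -2.4)
[... 462 characters left out ...]
3.8), (np.float64(43.0), 4.7), (np.float64(74.5), -6.3), (np.float64(79.5), 6.3), (np.float64(90.0), -6.9), (np.float64(94.5), 12.1), (np.float64(194.0), -13.8)]]
scene x.55-.57 [[(np.float64(3.0), -2.5), (np.float64(7.0), 5.9), (np.float64(24.5), -9.2), (np.float64(38.0), -2.0), (np.float64(88.0), -2.3), (np.float64(93.5), 19.8), (np.float64(126.0), -3.6), (np.float64(194.5), -9.8), (np.float64(235.0), -6.7)], [(np.float64(4.0), -7.0), (np.float64(8.0), 4.9), (np.float64(16.0), 2.0), (np.float64(23.5), -2.2), (np.float64(28.5), -6.5), (np.float64(38.5), 6.1), (np.float64(79.5), -4.9), (np.float64(94.0), 11.7), (np.float64(126.5), -3.4), (np.float64(157.5), -2.3), (np.float64(194.5), -8.1)]]
```

View pics/scene9.png

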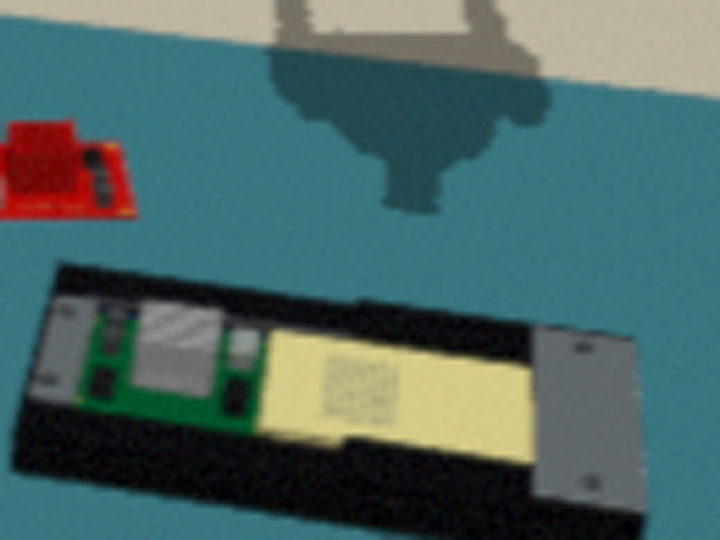

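View pics/top9.png

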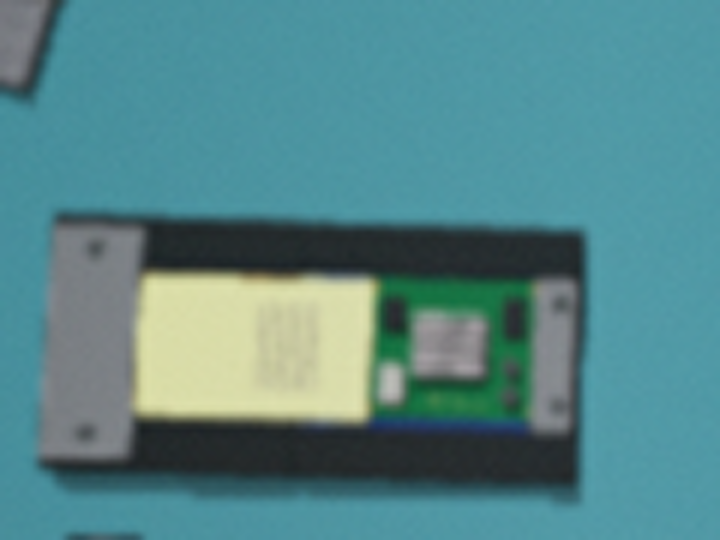

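```bash
python3 - <<'E'
from fit import *
c=load("top9.npz"); 
print(onplane(c,[[265.0,227.5]],.0455+.0014))
im,xs,ys=rect(c,.0455+.0014,.525,.575,.02,.11,mm=.25)
cv2.imwrite("pics/sink.png",cv2.resize(im[:,:,::-1],(720,400)))
c=load("scene9.npz"); im,xs,ys=rect(c,.0455-.001,.525,.575,.02,.11,mm=.25)
cv2.imwrite("pics/sink2.png",cv2.resize(im[:,:,::-1],(720,400)))
a=np.vstack([cv2.resize(cv2.imread(f"pics/{k}.png"),(540,300)) for k in("sink","sink2")]);cv2.imwrite("pics/sinks.png",a)
E
```

```text
[[0.5506602  0.05800836 0.0469    ]]
```

View pics/sinks.png

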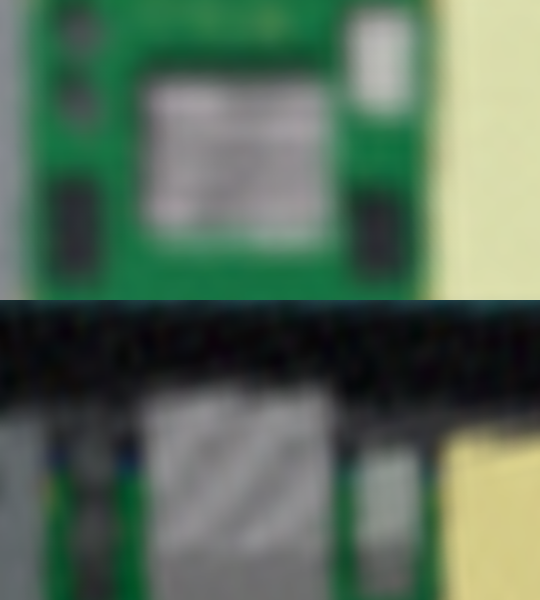

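```bash
python3 - <<'E'
from h import *
from workcell import boxes_of,camera,hand_in
for n in("scene","top"):
    camera(n)
    for th in("reel","flux","brush","nest"): print(n,th,[(round(b["score"],2),[round(v) for v in b["box"]]) for b in boxes_of(n,th)])
a=load("scene0.npz")["color"].astype(int);b=camera("scene")["color"].astype(int)
d=abs(a-b).sum(2)
for nm,(u0,v0,u1,v1) in dict(reel=(240,243,276,286),flux=(306,266,334,304),brush=(466,268,504,350)).items(): print(nm,d[v0:v1,u0:u1].mean().round(1),"ref",d[300:340,340:440].mean().round(1))
st(); print(hand_in())
E
```

```text
scene reel [(0.7, [257, 263, 25, 34]), (0.19, [484, 309, 31, 78])]
scene flux [(0.84, [316, 284, 20, 34])]
scene brush [(0.94, [484, 309, 31, 74])]
scene nest [(0.8, [409, 224, 117, 52])]
top reel [(0.54, [351, 160, 25, 26])]
top flux [(0.74, [231, 228, 40, 20]), (0.66, [301, 146, 12, 19])]
top brush [(0.64, [192, 158, 24, 55])]
top nest [(0.93, [243, 227, 89, 50])]
reel 5.6 ref 5.4
flux 6.1 ref 5.4
brush 5.4 ref 5.4
t 25.82 pos [0.3998 0.1563 0.1712] xang -0.58 zax [-1.e-04 -0.e+00 -1.e+00] F [0.03 1.07 0.09] open -0.0000 q [ 0.199 -0.389  2.132  0.     1.399  0.209]
the job is handed in; nothing more can be done
None
```

The board is in the nest and appears to be fully home, trapped under both lips, and I handed the job in at 25.8 s. I gripped it by the heat sink, lowered it flat into the pocket and let go. Then I dragged the slide closed with the shut fingertips, at 11.5–15.4 N each time I read the force.

**Slide:** it moved about 21 mm, then stopped. The drag force rose from about 5 to 10.5 N without motion, and the fingertip then slipped about 1 mm. The height of the slide's top puts it about 26 mm closed, which is the home position.

**Board:** the heat sink's middle is at world y 0.0596–0.060. From the stop lip edge I expected about 0.060–0.061, so the board is within about 1 mm of home. Its ends show under both lips.

**Other things:** the reel, flux bottle and brush look the same as at the start, and the red boards were never approached. The arm was raised clear of everything when I handed in.

**Disagreements:**
- The gap between the lips measured about 68 mm against 70 expected.
- The slide's starting position came out as 5 mm closed from its height, but 6.5–7 mm from the pictures.
- The cover plate measured about 5 mm longer than the description implies.
- The two cameras differed by about 2–4 mm in x.

I did not make a second confirming push on the slide.

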